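# Dock the avionics module in the test adapter and lock it

## Robot

A 6-joint arm with a two-finger parallel gripper is mounted at the origin on the work surface. World frame = base frame: x ahead of the robot, y to its left, z up, the work surface at z = 0. Lengths are in m, angles in rad, forces in N, time in s.
With the tool pointing down it reaches from about 0.35 to 0.775 m from the base axis. Payload 5.5 kg.
Tool frame: the origin (TCP) lies midway between the tips of the shut fingers; the grasp point (between the pads) lies behind it (env.grip_point_offset is the z of the grasp point in the tool frame, in m); z points along the fingers, y is the direction in which the jaws open and shut (so a half turn about z gives the same grasp; the last joint's range is limited). The gripper opens to 85 mm and grips with 20 to 120 N. Pads are 22 mm wide; open, the fingers measure 114 mm over their backs; the gripper's body (76 mm by 85 mm) begins 54 mm behind the grasp point. The pads swing forward as they close: fully open they stand 13 mm farther back than shut.
Start: joints at [1.004, 0.313, 0.046, 1.304, 0, 1.431], TCP at [0.238, 0.523, 0.231] pointing down, gripper open.
Joint ranges: [-2.76, 2.76], [-0.86, 1.69], [-1.03, 1.26], [-2.2, 2.34], [-1.47, 1.5], [-3.14, 3.14]. Speed limits (rad/s): [2.57, 2.57, 3.14, 3.14, 3.14, 3.14].

## Interface

Orientations are given as a unit quaternion [w, x, y, z].
In Python, from workcell import env, viewer gives the robot as it stands. The module is installed in compiled form; this text tells all that it offers.
- The arm moves only by the shell command python3 -m inch 'ROWS' [OPENING] [FORCE]. ROWS is JSON, a list of rows, each a list of 2 entries, a list of its own where there are three numbers: the shift along the tool's x, y, z in m, then the turn about the tool's z in degrees. In form: [[[tx, ty, tz], spin], ...]. A call has 1 to 5 rows; each row is the pose to reach, as a shift and turn from the pose measured when the call began, along the tool's axes at that moment; what a row does not reach only later rows make up. A row lasts 1/12 s, in which the tool goes at most 41.7 mm and 7.16 degrees, less where a joint would pass 70% of its speed; a pose out of reach is approached as far as the arm can. A call with a gripper value outside its range is refused whole. OPENING is the closure, from 0 (fully open) to 1 (shut), set as the call begins (- or left out, the last holds). The fingers move at their own pace and stop on an object; FORCE is the grip in N (left out, the last holds). Time passes only in rows, so rows that repeat a pose let the fingers close. It gives the time, the measured TCP pose, the force and the opening at its end, in the units of the state.
- env.get_state(): the state, without advancing time (a new reading comes with each control period).
- viewer.read_camera(name): name is "scene" or "top" or "wrist"; returns a dict with "image" (384x512x3 uint8, red, green, blue), "depth" (384x512 float32, m along the optical axis (not along the pixel's ray), 0 where there is no reading), "vertical_fov" (degrees; the focal length in pixels is half the picture's height over the tangent of half this angle, whatever the lens; pixels are square), "cx", "cy" (the principal point, pixels), "R" (3x3) and "t" (3): a world point X has camera coordinates R X + t; the wrist camera has in their place "T_tool_cam" (4x4, takes a point from camera to tool coordinates, whose origin is the TCP and whose axes are the flange's). Camera axes: x right, y down, z forward; pixel columns grow to the right and rows downward; lengths in m; the calibration is good to about 2 mm. The wrist camera is an equidistant fisheye: a pixel r from the principal point sees the ray r / f radians off the axis. A picture is of the moment at which its call begins: read the wrist's pose just before it.
- env.hand_in(): hands the job in, once; it reports no verdict.
The state is a dict: "clock": time; "joint_pos": joint angles; "qvel": joint speeds; "tau": joint torques, N m; "tcp_pos": TCP position; "orientation": TCP orientation; "wrist_force": force on the tool from outside, world axes, zero at the start; "ft_torque": the same for the moment, N m; "finger_gap": finger opening in m.
Only numpy, scipy, OpenCV 4.12 (cv2) and the standard library are available. Lean on these libraries where they do the work, as an engineer would, in place of code of your own. Each camera call takes 0.05 s, during which the arm holds its last target. There are 200 camera calls.

## Task

Push the orange knob with a fingertip along the L-shaped slot of the test dock: straight along the long leg until the carriage is fully in at the blue adapter, then round the corner and along the short leg to its green end, so the carriage is locked. Only push the knob from outside, never with the knob between the fingers; do not touch or lift the grey module that rides on the carriage, leave everything else where it stands, and finish with the arm clear of everything.

Things in the scene. Friction and masses are not known exactly. Their poses are not given: they have to be found in the camera images.
- dock: Test dock, fixed: dark steel base plate 320 x 240 x 10 mm (x -170..150, y -120..120). Origin at table height, z up, +x the way the carriage goes in (slot's long leg), +y the way the pin locks (short leg). On it an aluminium gate plate with the L slot (x -110..90, y -100..10, top at z 32), a blue adapter block (x 88..128, y 22..106, 62 high) and the carriage's nest (y 27..98).
- slot_start (a point): Start of the slot's long leg, on its centre line, at the gate plate's top face (dock x -60, y -60, z 32 mm). The slot is 14 mm wide. A red mark lies on the plate just before it. Axes as the dock's.
- slot_corner (a point): Corner of the L, on the centre lines of both legs, at the gate plate's top face (dock x +40, y -60, z 32 mm): 100 mm from the start along dock +x.
- slot_end (a point): End of the short leg where the pin is locked, on its centre line, at the plate's top face (dock x +40, y -20, z 32 mm): 40 mm from the corner along dock +y. A green mark lies on the plate just past it.
- knob (a point): Centre of the orange upright round knob, 22 mm in diameter, 38 to 66 mm above the table (6 to 34 mm above the gate plate). Under it a 10 mm steel stem, the pin, runs in the slot with 2 mm play each side; it is captive and cannot be lifted. Above the gate plate there is free space on all sides of the knob.
- carriage (a joint): Slide of the brass carriage, with the pin and the module, along dock +x, in m: 0 at the start of the long leg, about 0.100 at the corner (the slot's far edge stops it at 0.102). About 2 N of friction and 12 N per m/s of damping: it stays where it is left.
- pin (a joint): Slide of the pin on the carriage along dock +y, in m: 0 on the long leg's centre line, about 0.040 at the end of the short leg (stopped at 0.042). The slot's edges keep it at 0 until the carriage has reached about 0.098. About 1.5 N of friction and 8 N per m/s of damping: it stays where it is left.
- module_center (a point): Centre of the grey avionics module, a loose box 60 x 60 x 34 mm, 0.2 to 0.45 kg, with a black plug on its dock +x side, lying in the white nest of the carriage, 37 mm above the table. It rides along with the carriage, at dock y +62 mm. Not to be touched.
- dust_cap: Bystander: red plastic dust cap, 26 mm diameter, 20 mm high, standing on the dock's base plate behind the carriage. Origin centre of its underside.
- spare_pin: Bystander: small brass spare pin with a 20 mm round foot, 34 mm high, standing on the base plate beyond the gate plate's far end. Origin centre of its underside.
- solvent: Bystander: amber bottle with black cap, 64 mm diameter, 170 mm high, on the table to the left. Origin centre of its underside.
- wrench: Bystander: steel wrench 160 mm long, lying on the table to the right.
- driver: Bystander: screwdriver with blue handle, 180 mm long, lying on the table to the left.
- flange: Bystander: steel ring flange, 68 mm diameter, 14 mm high, on the table to the right. Origin centre of its underside.
- cup: Bystander: clear plastic cup, 70 mm diameter at the rim, 70 mm high, on the table to the right. Origin centre of its underside.
Not all that is in view belongs to the job. Of the things like the part that bears module_center, leave any that is red or yellow; of the rest the larger one is meant.

How it is judged:
By the outcome, as a careful person would: the job done as asked, in the order asked, and still so for the second after the job is handed in, with the robot touching nothing.
It also fails if it takes over 48 s, if anything falls off the work surface, if the arm or the gripper's body presses on something with over 40 N, if the wrist force passes 120 N, or if a joint passes its speed limit or range.

## Working session

There is one attempt and no reset: what is moved stays moved. The work goes in short steps, Python scripts to look and compute and a shell command to move; the robot and the scene stay as the last step left them, time stands still between calls to the robot, and variables do not carry over. Pictures are saved under pics/ and viewed, on a budget of 10 in all, crops included, one or two more only if the job needs it, and the job is handed in when it is done.

```bash
mkdir -p pics
python3 - <<'E'
from workcell import env, viewer
import cv2,numpy as np
print(env.get_state(), env.grip_point_offset)
for n in ("scene","top"):
    c=viewer.read_camera(n); np.save(f"pics/{n}.npy",c,allow_pickle=True)
    print(n,c["vertical_fov"],c["cx"],c["cy"],c["R"],c["t"])
    cv2.imwrite(f"pics/{n}0.png",cv2.resize(c["image"][:,:,::-1],(800,600)))
E
```

```text
{'clock': 0.0, 'joint_pos': array([1.00440152e+00, 3.14035770e-01, 4.49756002e-02, 1.30360110e+00,
       2.86387382e-06, 1.43122125e+00]), 'qvel': array([-3.84479216e-05,  5.73328263e-04,  2.24158653e-03,  9.06857157e-04,
       -2.10733516e-04, -3.02300616e-04]), 'tau': array([-8.00772323e-04, -4.80623996e+01,  2.98535943e+01,  1.93607697e-02,
        8.63290870e-05,  1.10035177e-05]), 'tcp_pos': array([0.23775419, 0.52298002, 0.23038737]), 'orientation': array([-3.23698372e-04,  2.11793544e-01,  9.77313985e-01, -8.74482484e-04]), 'wrist_force': array([0.180739  , 0.1492104 , 0.46166924]), 'ft_torque': array([0.00128992, 0.05566482, 0.00487297]), 'finger_gap': 0.08536336463240103} -0.0187
scene 56.22295376138046 257.83194735172873 188.77531399844773 [[-0.21149205  0.97729077 -0.01318582]
 [ 0.80814026  0.1672672  -0.56473977]
 [-0.54970941 -0.13009396 -0.8251637 ]] [ 0.1083328  -0.41565381  1.27362982]
top 56.954304264725494 248.93646839039502 188.834513899785 [[-0.01177382 -0.99961814 -0.02499913]
 [-0.99500196  0.01419136 -0.09884182]
 [ 0.09915885  0.02371044 -0.99478909]] [0.0194094  0.55966134 0.98364466]
```

View pics/scene0.png

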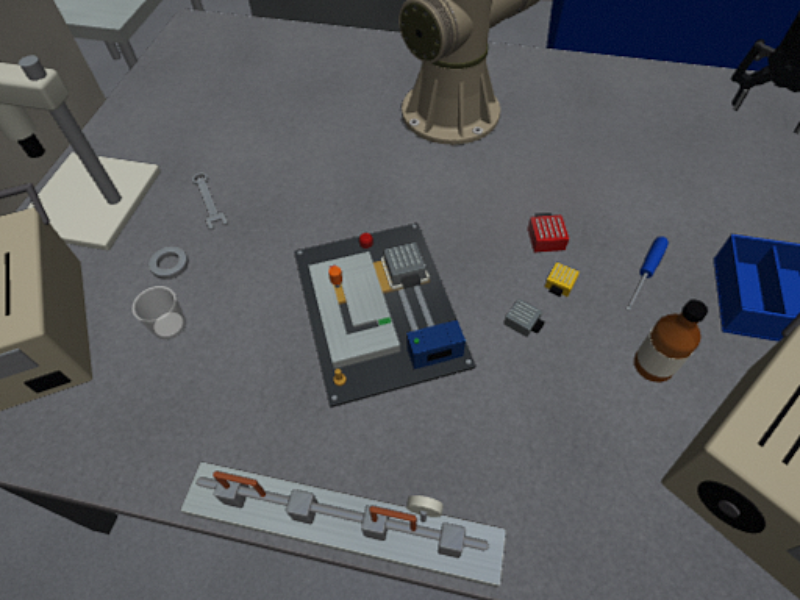

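View pics/top0.png

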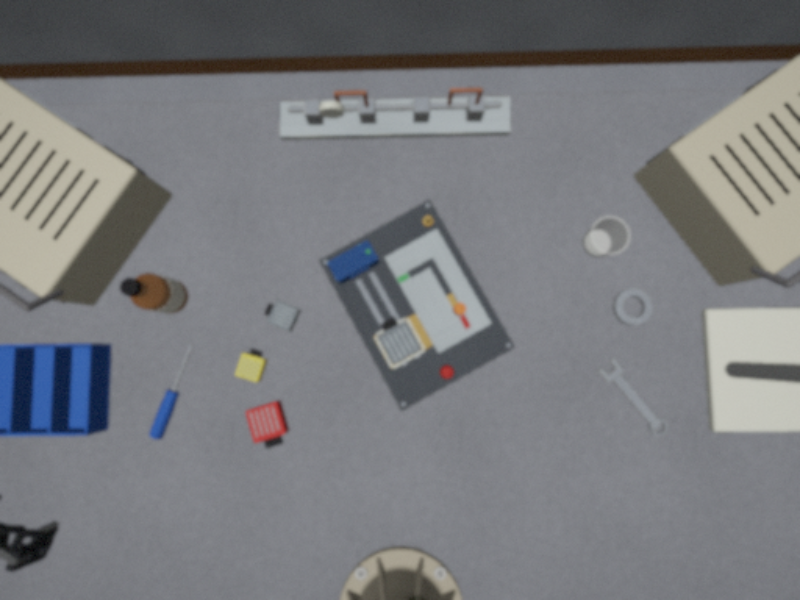

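Scene view: the knob is at (336,275) and the red mark lies just behind it. There are four module-like things: grey in the dock's nest (405,262), small grey (523,317), yellow (563,278) and red (548,230). The meant one is the grey one in the nest, because it is neither red nor yellow and is larger than the other grey. In the top view the knob is at (459,309), the corner about (433,263) and the green mark (404,279). Next I measure, and make one crop to confirm.

```bash
cat > h.py <<'E'
import numpy as np,cv2
def ray(c,uv):
    f=192/np.tan(np.radians(c["vertical_fov"]/2)); uv=np.atleast_2d(uv).astype(float)
    d=np.c_[(uv[:,0]-c["cx"])/f,(uv[:,1]-c["cy"])/f,np.ones(len(uv))]
    return -c["R"].T@c["t"], d@c["R"]
def plane(c,uv,z):
    o,d=ray(c,uv); return o+d*((z-o[2])/d[:,2])[:,None]
def mask(c,lo,hi,box):
    m=cv2.inRange(cv2.cvtColor(c["image"],cv2.COLOR_RGB2HSV),np.array(lo),np.array(hi))
    k=np.zeros_like(m); x0,y0,x1,y1=box; k[y0:y1,x0:x1]=m[y0:y1,x0:x1]; return k
def cent(m):
    n,l,s,ce=cv2.connectedComponentsWithStats(m); i=1+np.argmax(s[1:,4]); return ce[i],s[i]
def tri(c1,u1,c2,u2):
    o1,d1=ray(c1,u1);o2,d2=ray(c2,u2);d1=d1[0];d2=d2[0]
    a=np.linalg.lstsq(np.c_[d1,-d2],o2-o1,rcond=None)[0]
    p,q=o1+a[0]*d1,o2+a[1]*d2; return (p+q)/2,np.linalg.norm(p-q)
E
python3 - <<'E'
from h import *
S=np.load("pics/scene.npy",allow_pickle=True).item();T=np.load("pics/top.npy",allow_pickle=True).item()
bt=(200,125,332,265)
# base plate, from dark pixels of the top view
m=mask(T,(0,0,0),(179,110,85),bt); m=cv2.morphologyEx(m,cv2.MORPH_OPEN,np.ones((3,3)))
cs=max(cv2.findContours(m,cv2.RETR_EXTERNAL,cv2.CHAIN_APPROX_NONE)[0],key=cv2.contourArea)[:,0]
P=plane(T,cs,.010)[:,:2]
r=cv2.minAreaRect((P*1000).astype(np.float32)); print("base",r); b=cv2.boxPoints(r); print(b)
for n,c,box in (("scene",S,(180,140,310,265)),("top",T,bt)):
    for nm,lo,hi in (("orange",(5,190,150),(14,255,255)),("green",(50,120,80),(75,255,255)),("red",(0,170,60),(4,255,255))):
        mm=mask(c,lo,hi,box)
        k,l,s,ce=cv2.connectedComponentsWithStats(mm); print(n,nm,[(ce[i].round(1),s[i].tolist()) for i in range(1,k) if s[i,4]>5])
big=lambda c,x0,y0,x1,y1:cv2.resize(c["image"][y0:y1,x0:x1,::-1],(400,400),interpolation=cv2.INTER_CUBIC)
cv2.imwrite("pics/crop.png",np.hstack([big(S,185,140,305,260),big(T,203,130,333,260)]))
E
```

```text
base ((557.9656982421875, 93.05076599121094), (66.005126953125, 25.81428337097168), 8.633746147155762)
[[523.39954  100.857376]
 [527.27466   75.33562 ]
 [592.53186   85.244156]
 [588.65674  110.765915]]
scene orange [(array([213.9, 173.1]), [211, 170, 7, 7, 35])]
scene green [(array([246.1, 205.2]), [243, 203, 7, 5, 22]), (array([266. , 217.7]), [265, 217, 3, 3, 7])]
scene red [(array([233.9, 153.2]), [230, 149, 8, 10, 58])]
top orange []
top green []
top red [(array([285.4, 237.7]), [283, 235, 6, 6, 29])]
```

View pics/crop.png

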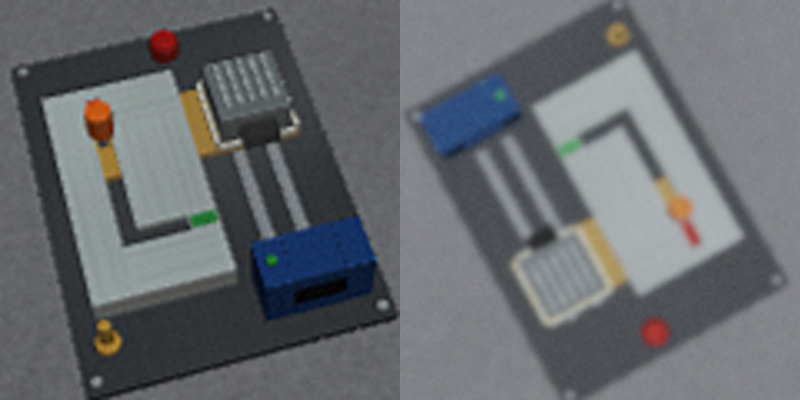

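The crop confirms the large grey module in the nest and shows the slot clearly. The knob sits at its start, at (99,120) in the left half and (680,208) in the right half. My masks were too tight, so I'll fit the base plate again and triangulate the knob.

Run:
```python
from h import *
S=np.load("pics/scene.npy",allow_pickle=True).item();T=np.load("pics/top.npy",allow_pickle=True).item()
for n,c,box in (("top",T,(195,122,337,268)),("scene",S,(183,138,307,264))):
  for v in (80,88,95):
    m=mask(c,(0,0,0),(179,255,v),box); m=cv2.morphologyEx(m,cv2.MORPH_OPEN,np.ones((3,3)));
    cs=max(cv2.findContours(m,cv2.RETR_EXTERNAL,cv2.CHAIN_APPROX_NONE)[0],key=cv2.contourArea)[:,0]
    P=plane(c,cs,.010)[:,:2]; r=cv2.minAreaRect((P*1000).astype(np.float32)); print(n,v,np.round(r[0],1),np.round(r[1],1),r[2])
so,_=cent(mask(S,(3,150,120),(16,255,255),(200,155,225,185)))
to,st=cent(mask(T,(5,130,150),(14,255,255),(285,190,300,205)))
print("knob px",so,to,st, tri(S,so,T,to), plane(T,to,.064),plane(S,so,.052))
g1,_=cent(mask(S,(45,100,60),(80,255,255),(235,195,256,212)));g2,s=cent(mask(T,(45,60,60),(85,255,255),(250,170,266,186)))
print("green",g1,g2,tri(S,g1,T,g2),plane(T,g2,.032),plane(S,g1,.032))
print("corner hand",plane(T,[276.4,168.3],.032))
```

```text
top 80 [510.3  13. ] [17.4 14.5] 89.2648696899414
top 88 [411.8 -30.4] [78.6 93.8] 25.64628028869629
top 95 [525.3 -47.4] [266.1 234.1] 28.397443771362305
scene 80 [549.3 -36.1] [323.4 241. ] 28.374351501464844
scene 88 [548.9 -36.4] [325.4 241.3] 28.422365188598633
scene 95 [548.6 -36.2] [326.2 241.8] 28.450702667236328
knob px [213.90243902 173.26829268] [293.95 197.5 ] [291 195   6   6  20] (array([ 0.53093886, -0.11260271,  0.06257563]), np.float64(0.0012905780842425313)) [[ 0.53065466 -0.11183148  0.064     ]] [[ 0.52366611 -0.11664157  0.052     ]]
green [245.8 205.2] [257.66666667 177.57142857] (array([ 0.5915482 , -0.01365735,  0.03168249]), np.float64(0.0007906952556376416)) [[ 0.59140912 -0.01327349  0.032     ]] [[ 0.59182476 -0.01398521  0.032     ]]
corner hand [[ 0.61730798 -0.06716131  0.032     ]]
```

Fit: plate 323 x 241 mm (given 320 x 240), yaw 28.4°, dock origin (0.558, -0.031). The predicted slot start (0.534, -0.113) and the green mark agree with the measured knob and mark to about 3 mm. I'll shut the fingers and travel high.

```bash
python3 -m inch '[[[-0.025,-0.024,0],0],[[-0.05,-0.048,0],0],[[-0.08,-0.077,0],0],[[-0.11,-0.106,0],0],[[-0.13,-0.125,0],0]]' 1 40
python3 -m inch '[[[-0.025,-0.024,0],0],[[-0.05,-0.048,0],0],[[-0.08,-0.077,0],0],[[-0.11,-0.106,0],0],[[-0.13,-0.125,0],0]]'
python3 -m inch '[[[-0.025,-0.024,0],0],[[-0.05,-0.048,0],0],[[-0.08,-0.077,0],0],[[-0.11,-0.106,0],0],[[-0.13,-0.125,0],0]]'
python3 -m inch '[[[0,0,0],7],[[0,0,0],14],[[0,0,0],21],[[0,0,0],28],[[0,0,0],35]]'
cat >> h.py <<'E'
YAW=np.radians(28.4); O=np.array([.5578,-.0312])
D=np.array([[np.cos(YAW),np.sin(YAW)],[-np.sin(YAW),np.cos(YAW)]])
def dock(p): return D@(np.asarray(p)[:2]-O)*1000
def report(target=None):
    from workcell import env
    from scipy.spatial.transform import Rotation as Ro
    s=env.get_state(); R=Ro.from_quat(np.roll(s["orientation"],-1)).as_matrix(); p=s["tcp_pos"]
    print("t",s["clock"],"dock mm",dock(p).round(1),"z",p[2].round(4),"toolx yaw vs dock y deg",np.degrees(np.arctan2(R[1,0],R[0,0])-YAW-np.pi/2).round(2),"gap",s["finger_gap"],"F dock",(D@s["wrist_force"][:2]).round(1),s["wrist_force"][2].round(1))
    if target is not None:
        w=np.r_[O+D.T@(np.array(target[:2])/1000),target[2]]; print("tool shift",(R.T@(w-p)).round(4))
E
python3 -c "
from h import *
report((-100,-60,.12))"
```

```text
clock: 0.52
tcp_pos: [0.3044, 0.3525, 0.2302]
orientation: [-0.0, 0.212, 0.977, -0.002]
wrist_force: [1.1, -0.8, -0.8]
finger_gap: 0.0258
clock: 0.93
tcp_pos: [0.3711, 0.1821, 0.2304]
orientation: [-0.0, 0.213, 0.977, -0.002]
wrist_force: [-0.0, 0.4, -1.2]
finger_gap: 0.0
clock: 1.35
tcp_pos: [0.4381, 0.0114, 0.2307]
orientation: [-0.0, 0.214, 0.977, -0.002]
wrist_force: [1.3, 0.5, -0.2]
finger_gap: -0.0002
clock: 1.77
tcp_pos: [0.4378, 0.0112, 0.2303]
orientation: [0.0, 0.5, 0.866, -0.003]
wrist_force: [0.5, 0.2, -0.4]
finger_gap: 0.0003
t 1.7667 dock mm [-85.4  94.4] z 0.2303 toolx yaw vs dock y deg 1.54 gap 0.0003313174887951308 F dock [ 0.6 -0.1] -0.4
tool shift [-0.1536 -0.0182  0.1108]
```

```bash
python3 -m inch '[[[-0.038,-0.005,0],1.5],[[-0.076,-0.01,0],1.5],[[-0.115,-0.014,0],1.5],[[-0.154,-0.018,0],1.5],[[-0.154,-0.018,0.03],1.5]]'
python3 -m inch '[[[0,0,0.025],0],[[0,0,0.05],0],[[0,0,0.05],0]]'
python3 - <<'E'
from h import *; report((-100,-60,.046))
from workcell import env,viewer
c=viewer.read_camera("wrist"); np.save("pics/w.npy",c,allow_pickle=True)
print(c["vertical_fov"],c["cx"],c["cy"],c["T_tool_cam"])
cv2.imwrite("pics/w1.png",cv2.resize(c["image"][:,:,::-1],(800,600)))
E
```

```text
clock: 2.18
tcp_pos: [0.5056, -0.1389, 0.2052]
orientation: [0.007, 0.514, 0.858, -0.003]
wrist_force: [1.5, -0.4, -0.0]
finger_gap: 0.0004
clock: 2.43
tcp_pos: [0.5029, -0.1387, 0.1502]
orientation: [0.003, 0.514, 0.858, -0.003]
wrist_force: [-1.9, 1.1, -0.7]
finger_gap: -0.0001
t 2.4333 dock mm [-99.4 -68.5] z 0.1502 toolx yaw vs dock y deg -0.3 gap -8.080504574225234e-05 F dock [-1.1  1.9] -0.7
tool shift [ 0.0093 -0.0003  0.1041]
65.70646984690485 252.38262400988793 184.8092435106693 [[ 4.74154377e-06 -9.58151424e-01 -2.86261853e-01  7.33286235e-02]
 [ 9.99999535e-01  2.80684269e-04 -9.22918957e-04 -6.92517667e-04]
 [ 9.64645312e-04 -2.86261715e-01  9.58150980e-01 -1.41941296e-01]
 [ 0.00000000e+00  0.00000000e+00  0.00000000e+00  1.00000000e+00]]
```

View pics/w1.png

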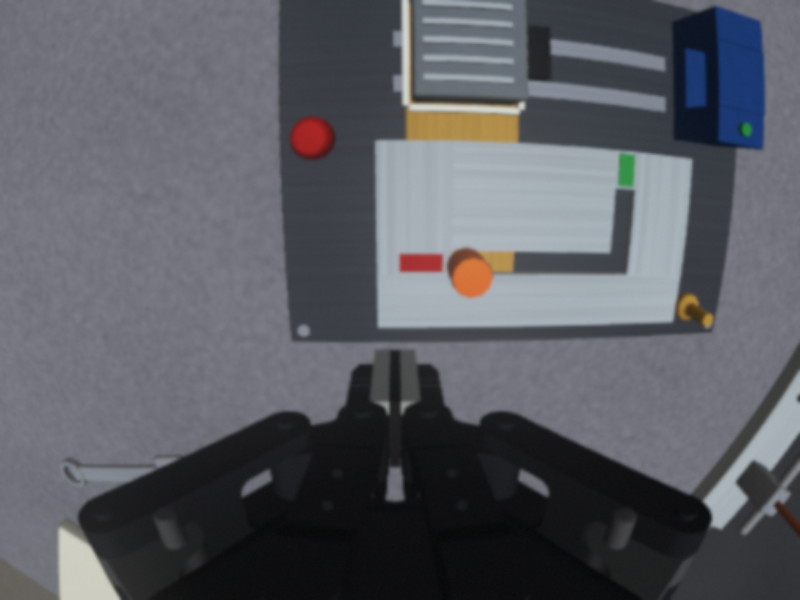

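The wrist view shows the knob top at (471,278), red mark (421,262), corner (620,262), green mark (626,170), and the shut tips at (395,355), all clear. Next I cross-check these points in the dock frame.

Run:
```python
from h import *
from workcell import env
from scipy.spatial.transform import Rotation as Ro
s=env.get_state(); R=Ro.from_quat(np.roll(s["orientation"],-1)).as_matrix()
c=np.load("pics/w.npy",allow_pickle=True).item(); f=192/np.tan(np.radians(c["vertical_fov"]/2))
for n,u,v,z in (("knobtop",471,278,.066),("red",421,262,.032),("longleg",570,262,.032),("corner",621,262,.032),("leg2",623,215,.032),("green",626,170,.032)):
    x,y=u/1.5625-c["cx"],v/1.5625-c["cy"]; r=np.hypot(x,y); th=r/f
    d=np.array([x/r*np.sin(th),y/r*np.sin(th),np.cos(th)]); T=c["T_tool_cam"]
    d=R@T[:3,:3]@d; o=R@T[:3,3]+s["tcp_pos"]; p=o+d*(z-o[2])/d[2]; print(n,dock(p).round(1))
```

```text
knobtop [-60.3 -58.9]
red [-84.3 -58.9]
longleg [  7.1 -58.5]
corner [ 42.9 -58. ]
leg2 [ 40.9 -28.2]
green [40.9 -0.3]
```

The dock frame agrees to about 2 mm, so I'll descend behind the knob.

```bash
python3 -m inch '[[[0.009,-0.001,0.03],0],[[0.009,-0.001,0.06],0],[[0.009,-0.001,0.09],0],[[0.009,-0.001,0.104],0],[[0.009,-0.001,0.104],0]]'
python3 -c "
from h import *
report((-84,-59,.046))"
```

```text
clock: 2.9
tcp_pos: [0.4971, -0.131, 0.0467]
orientation: [0.001, 0.514, 0.858, -0.003]
wrist_force: [0.1, -0.9, -0.1]
finger_gap: -0.0001
t 2.9 dock mm [-100.9  -58.9] z 0.0467 toolx yaw vs dock y deg -0.23 gap -7.582567365192625e-05 F dock [-0.3 -0.8] -0.1
tool shift [-0.      0.0169  0.0007]
```

```bash
python3 -m inch '[[[0,0.007,0],0],[[0,0.014,0],0],[[0,0.02,0],0],[[0,0.026,0],0],[[0,0.032,0],0]]'
python3 -m inch '[[[0,0.007,0],0],[[0,0.014,0],0],[[0,0.021,0],0],[[0,0.028,0],0],[[0,0.035,0],0]]'
python3 - <<'E'
from h import *; report((14,-59,.046))
from workcell import viewer
c=viewer.read_camera("wrist")
cv2.imwrite("pics/w2.png",cv2.resize(c["image"][:,:,::-1],(800,600)))
E
```

```text
clock: 3.32
tcp_pos: [0.5266, -0.116, 0.0479]
orientation: [0.002, 0.514, 0.858, -0.003]
wrist_force: [-2.9, -2.2, 2.5]
finger_gap: -0.0003
clock: 3.73
tcp_pos: [0.5582, -0.0991, 0.0479]
orientation: [0.003, 0.514, 0.858, -0.003]
wrist_force: [-1.6, -1.3, 1.5]
finger_gap: 0.0002
t 3.7333 dock mm [-31.9 -60. ] z 0.0479 toolx yaw vs dock y deg -0.21 gap 0.00023521381470260135 F dock [-2.1 -0.4] 1.5
tool shift [0.0012 0.0459 0.0018]
```

View pics/w2.png

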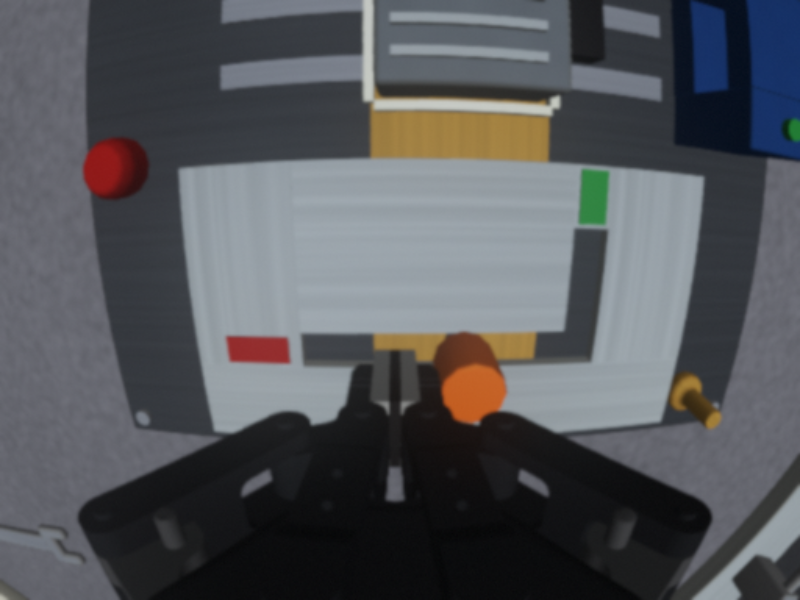

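The knob (472,385) is riding ahead of the finger and the module sits still in its nest. Pushing on at 2 N contact force.

```bash
python3 -m inch '[[[0.001,0.007,0.001],0],[[0.001,0.014,0.001],0],[[0.001,0.021,0.001],0],[[0.001,0.028,0.001],0],[[0.001,0.035,0.001],0]]'
python3 -m inch '[[[0,0.003,0],0],[[0,0.006,0],0],[[0,0.009,0],0],[[0,0.011,0],0],[[0,0.011,0],0]]'
python3 - <<'E'
from h import *; report((14,-59,.046))
E
```

```text
clock: 4.2
tcp_pos: [0.5907, -0.081, 0.0469]
orientation: [0.003, 0.513, 0.858, -0.003]
wrist_force: [-2.1, -2.3, 1.2]
finger_gap: 0.0
clock: 4.62
tcp_pos: [0.6009, -0.0755, 0.0469]
orientation: [0.003, 0.513, 0.858, -0.002]
wrist_force: [-0.3, -0.6, 0.2]
finger_gap: -0.0004
t 4.6167 dock mm [ 16.8 -59.4] z 0.0469 toolx yaw vs dock y deg -0.17 gap -0.00037594506269649495 F dock [-0.5 -0.4] 0.2
tool shift [ 0.0004 -0.0028  0.0009]
```

```bash
python3 -m inch '[[[0,0.001,0],0],[[0,0.002,0],0],[[0,0.003,0],0],[[0,0.003,0],0]]'
python3 - <<'E'
from h import *; report()
from workcell import viewer
c=viewer.read_camera("scene")
k,_=cent(mask(c,(3,150,120),(16,255,255),(205,155,260,215)));print(k,dock(plane(c,k,.059)[0]))
cv2.imwrite("pics/s2.png",cv2.resize(c["image"][130:270,170:357,::-1],(800,600),interpolation=cv2.INTER_CUBIC))
E
```

```text
clock: 4.95
tcp_pos: [0.6017, -0.0749, 0.0468]
orientation: [0.002, 0.514, 0.858, -0.004]
wrist_force: [-6.5, -4.6, 3.7]
finger_gap: 0.0
t 4.95 dock mm [ 17.8 -59.3] z 0.0468 toolx yaw vs dock y deg -0.22 gap 4.9095779186737176e-05 F dock [-7.9 -0.9] 3.7
[222.82926829 205.46341463] [ 38.96448377 -59.22073619]
```

View pics/s2.png

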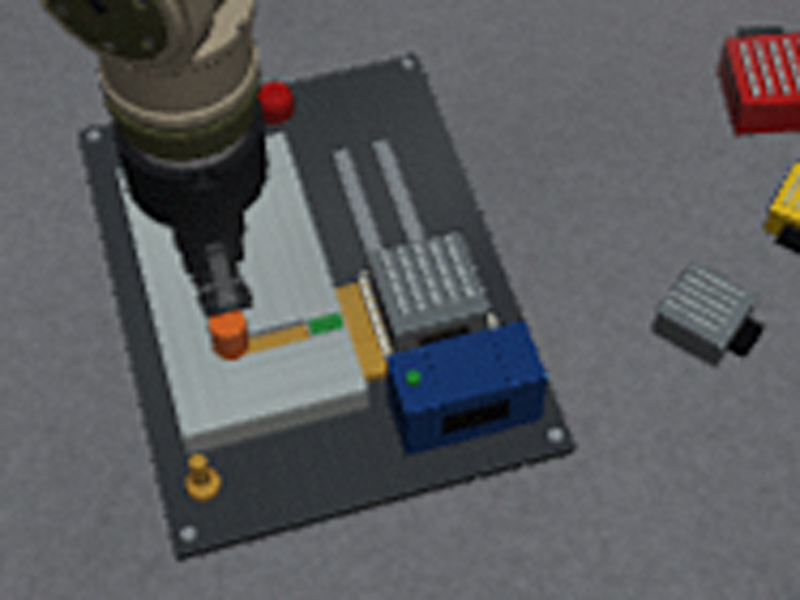

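The knob (228,335) is at the corner with the brass strip in line with the short leg, and the module's plug is at the blue adapter. Force rose to 8 N, so the carriage is at its stop. Now I back off and go round to the -y side of the knob.

```bash
python3 -m inch '[[[0,-0.01,0],0],[[0,-0.02,0],0],[[-0.017,-0.02,0],0],[[-0.036,-0.02,0],0],[[-0.036,-0.02,0],0]]'
python3 -m inch '[[[0,0.014,0],0],[[0,0.028,0],0],[[0,0.042,0],0],[[0,0.042,0],0]]'
python3 -c "
from h import *
report((41,-84,.046))"
```

```text
clock: 5.42
tcp_pos: [0.6026, -0.119, 0.0477]
orientation: [0.004, 0.515, 0.857, -0.004]
wrist_force: [1.4, -0.3, -0.0]
finger_gap: -0.0002
clock: 5.75
tcp_pos: [0.6413, -0.0982, 0.0477]
orientation: [0.005, 0.514, 0.858, -0.003]
wrist_force: [1.0, -0.3, -0.4]
finger_gap: -0.0001
t 5.75 dock mm [ 41.6 -98.7] z 0.0477 toolx yaw vs dock y deg -0.29 gap -0.00011421682772565331 F dock [ 0.7 -0.7] -0.4
tool shift [ 0.0147 -0.0006  0.0015]
```

```bash
python3 -m inch '[[[0.007,0,0.001],0],[[0.014,0,0.001],0],[[0.02,0,0.001],0],[[0.026,0,0.001],0],[[0.032,0,0.001],0]]'
python3 -m inch '[[[0.006,0,0],0],[[0.012,0,0],0],[[0.017,0,0],0],[[0.021,0,0],0],[[0.021,0,0],0]]'
python3 -m inch '[[[0.001,0,0],0],[[0.002,0,0],0],[[0.003,0,0],0],[[0.003,0,0],0]]'
python3 - <<'E'
from h import *; report()
from workcell import viewer
c=viewer.read_camera("wrist")
cv2.imwrite("pics/w3.png",cv2.resize(c["image"][:,:,::-1],(800,600)))
E
```

```text
clock: 6.17
tcp_pos: [0.6253, -0.0701, 0.0463]
orientation: [0.005, 0.514, 0.858, -0.003]
wrist_force: [0.9, -3.5, -1.0]
finger_gap: 0.0
clock: 6.58
tcp_pos: [0.6148, -0.0505, 0.0462]
orientation: [0.005, 0.514, 0.858, -0.003]
wrist_force: [0.3, 0.7, 0.2]
finger_gap: -0.0001
clock: 6.92
tcp_pos: [0.6135, -0.0478, 0.0462]
orientation: [0.005, 0.514, 0.858, -0.003]
wrist_force: [0.1, -1.2, 0.0]
finger_gap: 0.0002
t 6.9167 dock mm [ 41.1 -41.1] z 0.0462 toolx yaw vs dock y deg -0.27 gap 0.0001750964068493412 F dock [-0.5 -1.1] 0.0
```

View pics/w3.png

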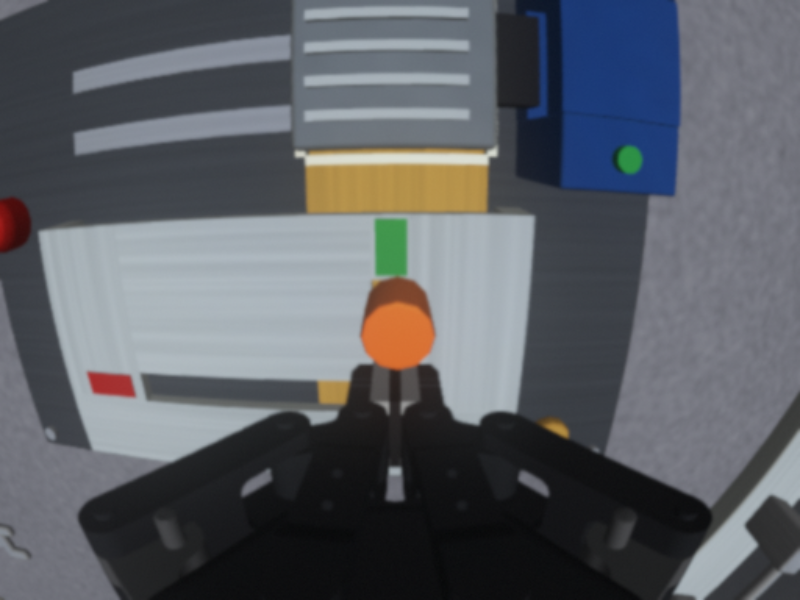

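The knob (398,335) is close to the green mark and the plug is in the adapter, but no stop force has shown yet. I'll push on in small steps until it does.

```bash
python3 -m inch '[[[0.001,0,0],0],[[0.002,0,0],0],[[0.002,0,0],0]]'
python3 -m inch '[[[0.001,0,0],0],[[0.002,0,0],0],[[0.002,0,0],0]]'
python3 -c "
from h import *
report()"
```

```text
clock: 7.22
tcp_pos: [0.6125, -0.0461, 0.0462]
orientation: [0.005, 0.514, 0.858, -0.003]
wrist_force: [0.9, -2.4, 0.5]
finger_gap: -0.0004
clock: 7.47
tcp_pos: [0.6121, -0.0453, 0.0463]
orientation: [0.006, 0.514, 0.858, -0.004]
wrist_force: [2.4, -5.2, -0.8]
finger_gap: 0.0002
t 7.4667 dock mm [ 41.1 -38.2] z 0.0463 toolx yaw vs dock y deg -0.31 gap 0.00017239252732555862 F dock [-0.3 -5.7] -0.8
```

```bash
python3 -m inch '[[[0.001,0,0],0],[[0.002,0,0],0],[[0.003,0,0],0],[[0.003,0,0],0]]'
python3 -c "
from h import *
report()"
```

```text
clock: 7.8
tcp_pos: [0.612, -0.0451, 0.0464]
orientation: [0.008, 0.515, 0.857, -0.005]
wrist_force: [3.4, -10.0, -3.4]
finger_gap: -0.0001
t 7.8 dock mm [ 41.1 -38. ] z 0.0464 toolx yaw vs dock y deg -0.4 gap -7.613557801480013e-05 F dock [ -1.8 -10.4] -3.4
```

It is solidly stopped: 10 N with no more travel. I'll back off along -y, lift, move away and check.

```bash
python3 -m inch '[[[-0.012,0,0],0],[[-0.025,0,0],0],[[-0.025,0,-0.03],0],[[-0.025,0,-0.065],0],[[-0.025,0,-0.1],0]]'
python3 -m inch '[[[-0.03,0,-0.02],0],[[-0.06,0,-0.05],0],[[-0.1,0,-0.06],0],[[-0.14,0,-0.06],0],[[-0.14,0,-0.06],0]]'
python3 -m inch '[[[-0.03,0,0],0],[[-0.06,0,0],0],[[-0.06,0,0],0]]'
python3 - <<'E'
from h import *; report()
from workcell import viewer
S=viewer.read_camera("scene");T=viewer.read_camera("top")
so,_=cent(mask(S,(3,150,120),(16,255,255),(205,155,275,215)));to,_=cent(mask(T,(5,130,150),(14,255,255),(240,150,300,205)))
p,e=tri(S,so,T,to); print(so,to,dock(p),p[2],e)
big=lambda c,x0,y0:cv2.resize(c["image"][y0:y0+140,x0:x0+140,::-1],(400,400),interpolation=cv2.INTER_CUBIC)
cv2.imwrite("pics/f.png",np.hstack([big(S,180,130),big(T,197,125)]))
E
```

```text
clock: 8.22
tcp_pos: [0.6222, -0.0658, 0.1468]
orientation: [0.006, 0.515, 0.857, -0.005]
wrist_force: [0.5, 1.0, -0.1]
finger_gap: 0.0001
clock: 8.63
tcp_pos: [0.6905, -0.1959, 0.2082]
orientation: [0.008, 0.518, 0.856, -0.005]
wrist_force: [-1.1, -0.1, -0.6]
finger_gap: 0.0001
clock: 8.88
tcp_pos: [0.719, -0.2546, 0.2058]
orientation: [0.007, 0.52, 0.854, -0.006]
wrist_force: [-1.8, 0.5, -1.6]
finger_gap: 0.0002
t 8.8833 dock mm [  35.6 -273.2] z 0.2058 toolx yaw vs dock y deg -1.02 gap 0.00024238365159224247 F dock [-1.4  1.3] -1.6
[239.29787234 200.93617021] [262.94736842 173.        ] [ 38.84746886 -17.12741507] 0.06076691405467438 0.0005584486387196536
```

View pics/f.png

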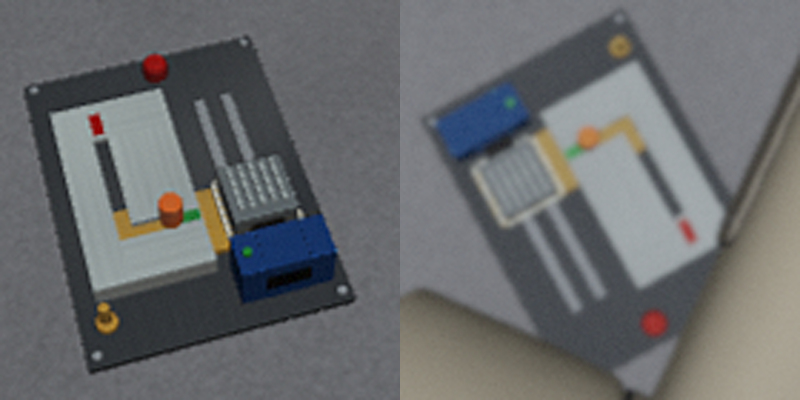

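The knob (171,208 in the left half) stands at the green end, measured at dock (39, -17). The module is in its nest at the adapter, and the cap and spare pin have not moved. The arm is clear at z 0.2, so I'll hand in.

```bash
python3 -c "
from workcell import env
print(env.get_state()['qvel'].round(3)); print(env.hand_in())"
```

```text
[ 0.033 -0.043 -0.032 -0.     0.004  0.003]
the job is handed in; nothing more can be done
None
```

The carriage is fully in and the pin is locked at the green end; I handed the job in at about 9 s of the 48 s allowed. I pushed the knob only from outside with shut fingers, first along the long leg, then round to its other side and along the short leg.

- **Long leg:** I pushed until the wrist force rose from about 2 N to 8 N at the far edge. The picture there showed the module's plug at the blue adapter.
- **Short leg:** I pushed until it stopped solidly at about 10 N with no more travel.
- **Knob position:** seen from two cameras, the knob is at dock (39, -17) mm. The slot end is (40, -20), and the pin's hard stop is at about y = -18, so it agrees within the 2–3 mm measuring error.
- **Scene:** the module is still in its nest, and the dust cap and spare pin have not moved. The final crops did not cover the bottle, wrench, driver, flange and cup, but the arm passed nowhere near them at low height.
- **Arm:** it was clear at 0.2 m height, reading only the usual 1–2 N sensor noise. Joint speeds were still up to 0.04 rad/s as it settled when I handed in.

No check failed.

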